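Push the wheel retaining clip home on a wire measuring unit

TASK

The measuring wheel of the wire-length unit still needs its retaining clip. Press the release lever in front of the clear hood and let the hood spring fully open by itself, without touching it; then push the black clip that lies on the wheel sideways onto the spindle until it snaps fully home in the groove. Leave the hood open and the things lying around where they are.

Things in the scene. Friction and masses are not known exactly. Their poses are not given: they have to be found in the camera images.
- measurer: Wire measuring unit: grey case fixed on the mat, deck 60 mm high. Origin on the axis of its upright spindle at mat level; x points away from the robot to the hood hinge, y left, z up. Case x -98 to 84, y -80 to 80 mm; a low foot (70 wide, 20 high) under the lever runs to x = -178. Roller and wire guides (under z = 90) stand at the rear corners, x 43 to 70.
- spindle (a point): Spindle axis at the level of the flat top of the aluminium wheel (132 mm in diameter, turns easily, top at z = 90 mm in the unit's frame). The groove, core 26 mm in diameter, runs from the wheel's top up to z = 103.5; above it a 36 mm head up to z = 119.5.
- latch (a joint): Release lever, hinged 104 mm in front of the spindle axis at z = 48 mm: 0 at rest, grows as the paddle goes down, stop at 0.26 rad (paddle centre 14 mm lower). Sprung. At about 0.16 rad (paddle 9 mm lower, 5 to 6 N) its hook lets go of the hood.
- latch_pad (a point): Centre of the top of the lever's black ribbed paddle, 34 mm (fore and aft) x 30 mm, at rest at z = 55 mm, 157 mm in front of the spindle axis and 69 mm in front of the hood's front wall. Press it straight down. The foot below is at z = 20.
- hood (a joint): Hood angle on its sprung, damped hinge behind the wheel (axis along the unit's y at x = 78, z = 64 mm): 0 shut, held by the lever's hook; 1.8 rad fully open. Released, it swings up and back by itself within about two seconds and stays open.
- hood_cover: Clear plastic hood with grey edge trim over the wheel, 160 mm (fore and aft) x 152 x 64 mm; shut, its top is at z = 126 and its front wall 88 mm in front of the spindle axis. Origin on the hinge axis. No part of it moves towards the robot as it opens; open, it stands behind x = 70 mm of the unit, up to z = 240.
- clip: Black plastic push-on clip, 61 x 55 x 10 mm, lying flat on the wheel about 41 mm in front of the spindle. Origin: bore centre, underside; x points out of the mouth, z up. Flat back edge at x = -34 mm, 34 mm wide; flared mouth ends at x = 27. Home: bore on the spindle axis, under 1 mm play. Can be pushed by fingertips against the back edge just above the wheel.
- jaw_l (a joint): Spread of the clip's sprung +y jaw: 0 closed, about 0.1 rad while it passes the spindle's core. The closed jaws leave a 20 mm mouth; snapping them over the 26 mm core takes 5 to 12 N, from about 20 to 8 mm before home; then the clip must still be pushed up to its stop.
- jaw_r (a joint): Spread of the clip's sprung -y jaw, as jaw_l.
- solder_spool: Bystander: solder spool, 60 mm in diameter, 31 mm high, standing on the mat to the left. Origin: centre of its underside.
- flux_bottle: Bystander: small bottle with needle top, 42 mm in diameter, 125 mm high, on the mat to the left. Origin: centre of its underside.
- tape_roll: Bystander: roll of tape, 56 mm in diameter, 18 mm high, on the mat nearest the robot. Origin: centre of its underside.

How it is judged:
On the way, in this order (a step that is already met when the one before it is completed fails the run):
1. the latch has been pressed and the hood has sprung fully open (value of joint hood above 1.5 rad), for 0.2 s.
2. the clip is snapped home in the groove (horizontal distance between clip and spindle below 0.003 m and z of clip in the frame of measurer between 0.088 and 0.0935 m and angle between clip's own z axis and vertical below 0.08 rad and value of joint each of jaw_l, jaw_r below 0.05 rad), for 0.2 s.
At the end, for the whole second after the job is handed in: The clip lies flat in the groove, its bore within 3 mm of the spindle axis, both jaws closed behind the core (under 0.05 rad) and at rest; the hood stands open (over 1.5 rad) (all of step 2 and value of joint hood above 1.5 rad and linear speed of clip below 0.02 m/s); the robot touches nothing.
It fails at once if the robot pushes or lifts the hood (over 2 N) (contact force between any of the fingers, the arm and hood_cover above 2 N).
It fails at once if the solder spool is shifted by more than 30 mm (distance of solder_spool from where it was at the start of the episode above 0.03 m).
It fails at once if the flux bottle is shifted by more than 30 mm (distance of flux_bottle from where it was at the start of the episode above 0.03 m).
It fails at once if the tape roll is shifted by more than 30 mm (distance of tape_roll from where it was at the start of the episode above 0.03 m).
It also fails if it takes over 35 s, if anything falls off the work surface, if the arm or the gripper's body presses on something with over 40 N, if the wrist force passes 120 N, or if a joint passes its speed limit or range.

ROBOT

A 7-joint arm with a two-finger parallel gripper is mounted at the origin on a cart in front of the work surface, level with it; the furniture and walls round the work are solid. World frame = base frame: x ahead of the robot, y to its left, z up, the work surface at z = 0. Lengths are in m, angles in rad, forces in N, time in s.
With the tool pointing down it reaches from about 0.35 to 0.9 m from the base axis. Payload 19.9 kg.
Tool frame: the origin (TCP) lies at the very end of the fingers, on their centre line; the grasp point (between the pads) lies 19 mm behind it; x points along the fingers, y is the direction in which the jaws open and shut, and the axes are right-handed (so a half turn about x gives the same grasp; the last joint's range is limited). The gripper opens to 85 mm and grips with 20 to 120 N. Pads are 22 mm wide; open, the fingers measure 114 mm over their backs; the gripper's body (76 mm by 85 mm) begins 54 mm behind the grasp point. The pads swing forward as they close: fully open they stand 13 mm farther back than shut.
Start: joints at [0.738, 0.417, -0.01, 1.614, 0.005, 1.111, -0.053], TCP at [0.445, -0.439, 0.231] pointing down, gripper open.
Joint ranges: [-2.81, 2.81], [-0.39, 2.02], [-1.27, 1.25], [0.06, 2.57], [-1.19, 4.33], [0.19, 2], [-2.82, 2.82]. Speed limits (rad/s): [1.89, 1.89, 2.39, 2.39, 3.01, 3.01, 3.01].

INTERFACE

Orientations are given as [roll, pitch, yaw] about the fixed x, y, z axes, in that order (R = Rz(yaw) Ry(pitch) Rx(roll)).
In Python, from cell import status, eyes, hand_in gives the robot as it stands.
- The arm moves only by the tool move_arm, never from a script. Its argument "plan" is a list of rows, each an object with "xyz": the shift along the tool's x, y, z in cm, a list of three; "yaw": the turn about the tool's x in units of 10 degrees (1.0 is 10 degrees). In form: [{"xyz": [dx, dy, dz], "yaw": yaw}, ...]. A call has 1 to 5 rows; each row shifts and turns the commanded pose from where the row before left it, along the tool's axes as they then stand; what a row does not reach is not made up. A row lasts 1/8 s, in which the tool goes at most 62.5 mm and 10.7 degrees, less where a joint would pass 70% of its speed; a pose out of reach is approached as far as the arm can. A call is refused whole if a number of a shift passes 6.25 or a number of a turn 1, either way. A call with a gripper value outside its range is refused whole. "grip" is the closure, from 0 (fully open) to 1 (shut), set as the call begins (left out, the last holds). The fingers move at their own pace and stop on an object; the grip force is fixed at half the most. Time passes only in rows, so rows that do not move let the fingers close. It gives the time, the measured TCP pose, the force and the opening at its end, in the units of the state.
- status.sense(): the state, without advancing time (a new reading comes with each control period).
- eyes.grab_frame(name): name is "scene" or "top" or "wrist"; returns a dict with "color" (480x640x3 uint8, blue, green, red), "z_map" (480x640 float32, m along the optical axis (not along the pixel's ray), 0 where there is no reading), "fx", "fy", "cx", "cy" (pixels), "R" (3x3) and "t" (3): a world point X has camera coordinates R X + t. Camera axes: x right, y down, z forward; pixel columns grow to the right and rows downward; lengths in m; the calibration is good to about 2 mm. A picture is of the moment at which its call begins.
- hand_in(): hands the job in, once; it reports no verdict.
The state is a dict: "time": time; "joints": joint angles; "joint_velocities": joint speeds; "tau": joint torques, N m; "tool_pos": TCP position; "eef_rot": TCP orientation; "wrist_force": force on the tool from outside, world axes, zero at the start; "torque": the same for the moment, N m; "gripper_width": finger opening in m.
Only numpy, scipy, OpenCV 4.12 (cv2) and the standard library are available. Lean on these libraries where they do the work, as an engineer would, in place of code of your own. Each camera call takes 0.05 s, during which the arm holds its last target. There are 200 camera calls.

## Working session

There is one attempt and no reset: what is moved stays moved. The work goes in short steps, Python scripts to look and compute and a tool call to move; the robot and the scene stay as the last step left them, time stands still between calls to the robot, and variables do not carry over. Pictures are saved under pics/ and viewed, about 8 in all and at most 12, crops included, and the job is handed in when it is done.

Besides the shell and the picture viewer there is one more tool, called after "Emit:" in YAML: its name, and indented under it one key for each argument. move_arm: Moves the arm, as the interface text tells. Its arguments: {"type":"object","properties":{"plan":{"type":"array"},"grip":{"type":"number"}},"required":["plan"]}

```bash
mkdir -p pics; ls; cat > h.py <<'E'
import numpy as np, cv2
from cell import status, eyes, hand_in
def pts(f):
    z=f["z_map"]; v,u=np.mgrid[0:480,0:640]
    c=np.stack([(u-f["cx"])/f["fx"]*z,(v-f["cy"])/f["fy"]*z,z],-1)
    return (c-f["t"])@f["R"]
def ray(f,u,v,h):
    d=np.array([(u-f["cx"])/f["fx"],(v-f["cy"])/f["fy"],1])@f["R"]; o=-f["R"].T@f["t"]
    return o+d*(h-o[2])/d[2]
E
python3 - <<'E'
from h import *
s=status.sense(); print({k:np.round(v,3) for k,v in s.items()})
for n in("scene","top"):
    f=eyes.grab_frame(n); cv2.imwrite(f"pics/{n}0.png",f["color"]); np.savez(f"{n}0.npz",**f); print(n,f["fx"],-f["R"].T@f["t"])
E
```

```text
pics
{'time': np.float64(0.0), 'joints': array([ 0.738,  0.418, -0.01 ,  1.614,  0.005,  1.111, -0.053]), 'joint_velocities': array([ 0.001, -0.001, -0.   ,  0.001,  0.   , -0.   , -0.002]), 'tau': array([ 1.0000e-03, -8.6446e+01,  6.8000e-01, -4.3491e+01,  1.9000e-02,
        7.0000e-03,  0.0000e+00]), 'tool_pos': array([ 0.445, -0.439,  0.231]), 'eef_rot': array([-1.49 ,  1.57 ,  2.443]), 'wrist_force': array([ 0.24 ,  0.017, -1.192]), 'torque': array([ 0.005,  0.007, -0.091]), 'gripper_width': np.float64(0.085)}
scene 472.20289700556583 [0.04620963 0.25199329 0.69999291]
top 577.613902047017 [ 0.40981455 -0.15428582  1.16590243]
```

View pics/top0.png

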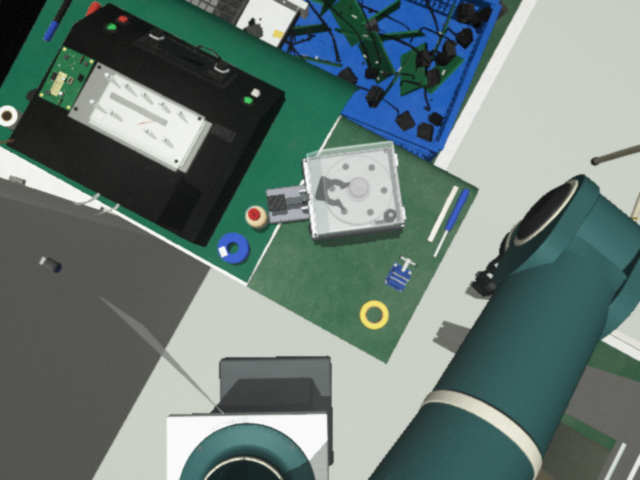

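View pics/scene0.png

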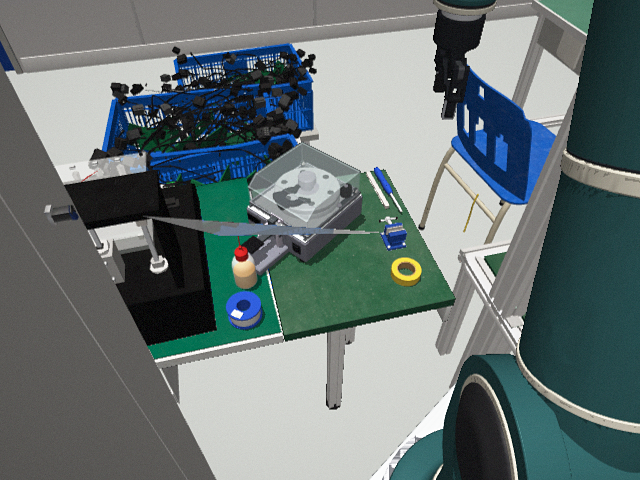

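Top view: unit with spindle head near (358,188), paddle near (279,205), red-capped bottle (256,216) right beside the lever, solder spool (233,248), tape (374,314). Enlarging the unit.

```bash
python3 - <<'E'
from h import *
f=dict(np.load("top0.npz")); c=f["color"][130:255,235:415]
cv2.imwrite("pics/crop1.png",cv2.resize(c,(792,550),interpolation=cv2.INTER_CUBIC)) # x4.4
P=pts(f)
for u,v in [(358,188),(279,205),(271,205),(256,216),(233,248),(340,150),(329,190),(293,202)]: print(u,v,P[v,u].round(3),ray(f,u,v,0.1195).round(3),ray(f,u,v,.055).round(3))
E
```

```text
358 188 [ 0.577 -0.224  0.125] [ 0.578 -0.224  0.119] [ 0.588 -0.229  0.055]
279 205 [ 0.558 -0.075  0.055] [ 0.549 -0.08   0.119] [ 0.558 -0.075  0.055]
271 205 [ 0.558 -0.06   0.056] [ 0.55  -0.065  0.119] [ 0.558 -0.059  0.055]
256 216 [ 0.534 -0.034  0.087] [ 0.53  -0.037  0.119] [ 0.538 -0.03   0.055]
233 248 [0.479 0.023 0.004] [0.473 0.005 0.119] [0.476 0.015 0.055]
340 150 [ 0.647 -0.193  0.125] [ 0.649 -0.193  0.119] [ 0.663 -0.196  0.055]
329 190 [ 0.41  -0.154  1.166] [ 0.575 -0.171  0.119] [ 0.585 -0.172  0.055]
293 202 [ 0.564 -0.102  0.05 ] [ 0.554 -0.105  0.119] [ 0.563 -0.102  0.055]
```

View pics/crop1.png

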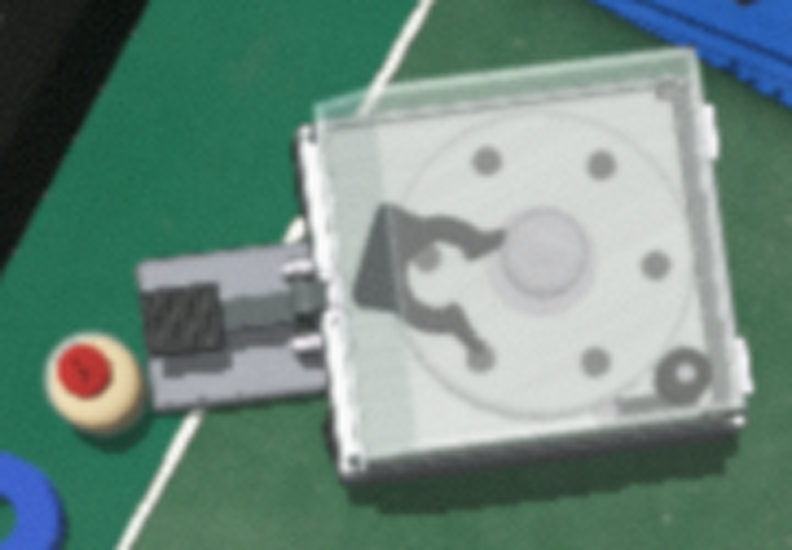

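Crop: spindle head (543,253), paddle centre (183,321), clip back edge (385,207)–(358,303), mouth tips (500,238)/(480,360) – so clip is turned roughly 20° clockwise from the line to the spindle. Bottle sits at (90,380), about 45 mm from the paddle.

```bash
python3 - <<'E'
from h import *
from scipy.spatial.transform import Rotation as Ro
f=dict(np.load("top0.npz")); P=pts(f); hsv=cv2.cvtColor(f["color"],cv2.COLOR_BGR2HSV)
sp=ray(f,358.4,187.5,.1195)[:2]; pd=ray(f,276.6,203,.055)[:2]
ux=(sp-pd)/np.linalg.norm(sp-pd); uy=np.array([-ux[1],ux[0]])
print("sp",sp,"pd",pd,np.linalg.norm(sp-pd),np.degrees(np.arctan2(ux[1],ux[0])))
m=(P[...,2]>.02)&(np.hypot(P[...,0]-.535,P[...,1]+.033)<.03)&(f["z_map"]>0)
Q=P[m]; q=Q[:,:2]-sp
for lo,hi in((.02,.06),(.06,.09),(.09,.105),(.105,.13)):
    k=(Q[:,2]>lo)&(Q[:,2]<hi); print(lo,k.sum(), (np.c_[q[k]@ux,q[k]@uy]).min(0) if k.any() else'',(np.c_[q[k]@ux,q[k]@uy]).max(0) if k.any() else '', Q[k].mean(0) if k.any() else'')
g=dict(np.load("scene0.npz")); P2=pts(g)
m=(P2[...,2]>.02)&(np.hypot(P2[...,0]-.535,P2[...,1]+.033)<.04)&(g["z_map"]>0); Q=P2[m];q=Q[:,:2]-sp;print("scene",m.sum(),Q[:,2].max())
for lo,hi in((.02,.06),(.06,.09),(.09,.105),(.105,.13)):
    k=(Q[:,2]>lo)&(Q[:,2]<hi); print(lo,k.sum(), (np.c_[q[k]@ux,q[k]@uy]).min(0) if k.any() else'',(np.c_[q[k]@ux,q[k]@uy]).max(0) if k.any() else '', Q[k].mean(0) if k.any() else'')
s=status.sense(); print(Ro.from_euler('xyz',s["eef_rot"]).as_matrix().round(3))
E
```

```text
sp [ 0.57851482 -0.22518998] pd [ 0.56208193 -0.07036244] 0.15569716893212138 -83.94149466484578
0.02 165 [-0.22035947 -0.03959033] [-0.16588268  0.00179324] [ 0.5348994  -0.04058521  0.04386136]
0.06 251 [-0.21743807 -0.03806689] [-0.18140754 -0.00059871] [ 0.53700186 -0.03038679  0.07225882]
0.09 32 [-0.20609689 -0.02751197] [-0.19166155 -0.01215637] [ 0.53781317 -0.0292595   0.09338371]
0.105 2 [-0.19916961 -0.01920682] [-0.19897844 -0.01898292] [ 0.53851555 -0.0292432   0.12020238]
scene 753 0.12130506850089467
0.02 448 [-0.2211077  -0.04047325] [-0.15748554  0.00891166] [ 0.53014156 -0.0269264   0.04406099]
0.06 283 [-0.2180339  -0.03709306] [-0.18239882 -0.0036234 ] [ 0.53295601 -0.02608499  0.07324201]
0.09 15 [-0.20289529 -0.02242278] [-0.19751207 -0.01748277] [ 0.53801597 -0.02837341  0.09579733]
0.105 7 [-0.19982181 -0.01908588] [-0.19856649 -0.01792788] [ 0.53899078 -0.0291081   0.11437722]
[[-0.001  0.712 -0.703]
 [ 0.001 -0.703 -0.712]
 [-1.    -0.001  0.   ]]
```

Emit:
move_arm:
  plan:
    - {"xyz":[0,-2.0,-4.2],"yaw":0}
    - {"xyz":[0,-2.0,-4.2],"yaw":0}
    - {"xyz":[0,-2.0,-4.2],"yaw":0}
    - {"xyz":[0,-2.0,-4.2],"yaw":0}
    - {"xyz":[0,-2.0,-4.2],"yaw":0}
  grip: 1

```text
time: 0.72
tool_pos: [0.5213, -0.2179, 0.2311]
eef_rot: [-1.061, 1.57, 2.873]
wrist_force: [0.1, -0.2, 0.5]
gripper_width: -0.0
```

Emit:
move_arm:
  plan:
    - {"xyz":[0,-2.2,-4.4],"yaw":0}
    - {"xyz":[0,-2.2,-4.4],"yaw":0}
    - {"xyz":[0,-2.4,-4.5],"yaw":0}
    - {"xyz":[0,0,0],"yaw":-1}
    - {"xyz":[0,0,0],"yaw":-1}

```text
time: 1.35
tool_pos: [0.5661, -0.0762, 0.2309]
eef_rot: [-1.277, 1.57, 3.013]
wrist_force: [0.6, 0.5, 0.1]
gripper_width: -0.0001
```

Emit:
move_arm:
  plan:
    - {"xyz":[0,0,0],"yaw":-1}
    - {"xyz":[0,0,0],"yaw":-1}
    - {"xyz":[0,0,0],"yaw":-1}
    - {"xyz":[0,0,0],"yaw":-0.1}
    - {"xyz":[0,0,0],"yaw":0}

```text
time: 1.98
tool_pos: [0.5661, -0.0771, 0.2311]
eef_rot: [-1.937, 1.57, 2.883]
wrist_force: [-0.7, -0.1, -0.3]
gripper_width: -0.0005
```

```bash
cat >> h.py <<'E'
from scipy.spatial.transform import Rotation as Ro
sp=np.array([.5785,-.2252]); ux=np.array([.1055,-.9944]); uy=np.array([.9944,.1055])
def goto(x,y,z):
    s=status.sense(); R=Ro.from_euler('xyz',s["eef_rot"]).as_matrix()
    p=np.array([*(sp+x*ux+y*uy),z]); q=s["tool_pos"][:2]-sp
    ty=R[:2,1]; print("t",s["time"],"unit pos",(q@ux).round(4),(q@uy).round(4),s["tool_pos"].round(4),"ty in unit deg",np.degrees(np.arctan2(ty@uy,ty@ux)).round(2),"F",s["wrist_force"].round(1),"w",s["gripper_width"])
    print("shift cm",(R.T@(p-s["tool_pos"])*100).round(2))
E
python3 -c "
from h import *
goto(-.149,.004,.08)"
```

```text
t 1.975 unit pos -0.1486 0.0033 [ 0.5661 -0.0771  0.2311] ty in unit deg 90.1 F [-0.7 -0.1 -0.3] w -0.0004938360052611976
shift cm [15.11  0.08 -0.04]
```

Emit:
move_arm:
  plan:
    - {"xyz":[5,0,0],"yaw":0}
    - {"xyz":[5,0.08,0],"yaw":0}
    - {"xyz":[4,0,0],"yaw":0}
    - {"xyz":[2,0,0],"yaw":0}
    - {"xyz":[0,0,0],"yaw":0}

```text
time: 2.6
tool_pos: [0.5661, -0.0767, 0.07]
eef_rot: [-1.802, 1.568, 3.019]
wrist_force: [0.1, 0.3, 0.1]
gripper_width: -0.0003
```

Emit:
move_arm:
  plan:
    - {"xyz":[0.7,0,0],"yaw":0}
    - {"xyz":[0.7,0,0],"yaw":0}
    - {"xyz":[0.6,0,0],"yaw":0}
    - {"xyz":[0.5,0,0],"yaw":0}
    - {"xyz":[0.2,0,0],"yaw":0}

```text
time: 3.22
tool_pos: [0.5673, -0.0766, 0.0445]
eef_rot: [1.77, 1.57, 0.31]
wrist_force: [-2.3, 2.3, 11.7]
gripper_width: 0.0001
```

```bash
python3 - <<'E'
from h import *
goto(-.149,.004,.044)
f=eyes.grab_frame("scene"); cv2.imwrite("pics/s1.png",f["color"][100:340,180:420])
E
```

```text
t 3.225 unit pos -0.149 0.0046 [ 0.5673 -0.0766  0.0445] ty in unit deg 90.32 F [-2.3  2.3 11.7] w 5.568297245624174e-05
shift cm [ 0.05 -0.06 -0.  ]
```

Emit:
move_arm:
  plan:
    - {"xyz":[0,0,0],"yaw":0}
    - {"xyz":[0,0,0],"yaw":0}
    - {"xyz":[0,0,0],"yaw":0}
    - {"xyz":[0,0,0],"yaw":0}
    - {"xyz":[-2,0,0],"yaw":0}

```text
time: 3.9
tool_pos: [0.5665, -0.0768, 0.0641]
eef_rot: [-1.851, 1.569, 2.973]
wrist_force: [-0.8, -0.0, 0.3]
gripper_width: -0.0002
```

Emit:
move_arm:
  plan:
    - {"xyz":[-4,0,0],"yaw":0}
    - {"xyz":[-4,0,0],"yaw":0}
    - {"xyz":[-2,0,4],"yaw":0}
    - {"xyz":[0,0,4],"yaw":0}
    - {"xyz":[0,0,0],"yaw":0}

```text
time: 4.53
tool_pos: [0.5755, -0.16, 0.1653]
eef_rot: [0.267, 1.569, -1.198]
wrist_force: [-0.3, 0.7, -0.0]
gripper_width: 0.0002
```

Emit:
move_arm:
  plan:
    - {"xyz":[0,0,0],"yaw":0}
    - {"xyz":[0,0,0],"yaw":0}
    - {"xyz":[0,0,0],"yaw":0}
    - {"xyz":[0,0,0],"yaw":0}
    - {"xyz":[0,0,0],"yaw":0}

```text
time: 5.15
tool_pos: [0.5758, -0.1562, 0.1642]
eef_rot: [-2.176, 1.571, 2.648]
wrist_force: [0.2, -0.2, -0.7]
gripper_width: 0.0
```

```bash
python3 - <<'E'
from h import *
goto(-.12,0,.16)
a=eyes.grab_frame("scene"); f=eyes.grab_frame("top"); np.savez("top1.npz",**f); np.savez("scene1.npz",**a)
c=cv2.resize(f["color"][130:255,235:415],(792,550),interpolation=cv2.INTER_CUBIC)
b=cv2.resize(a["color"][120:300,200:400],(667,600),interpolation=cv2.INTER_CUBIC)
cv2.imwrite("pics/t2.png",c);cv2.imwrite("pics/s2.png",b)
E
```

```text
t 5.15 unit pos -0.0689 0.0046 [ 0.5758 -0.1562  0.1642] ty in unit deg 90.32 F [ 0.2 -0.2 -0.7] w 2.333723777847355e-06
shift cm [ 0.42 -0.43 -5.11]
```

View pics/t2.png

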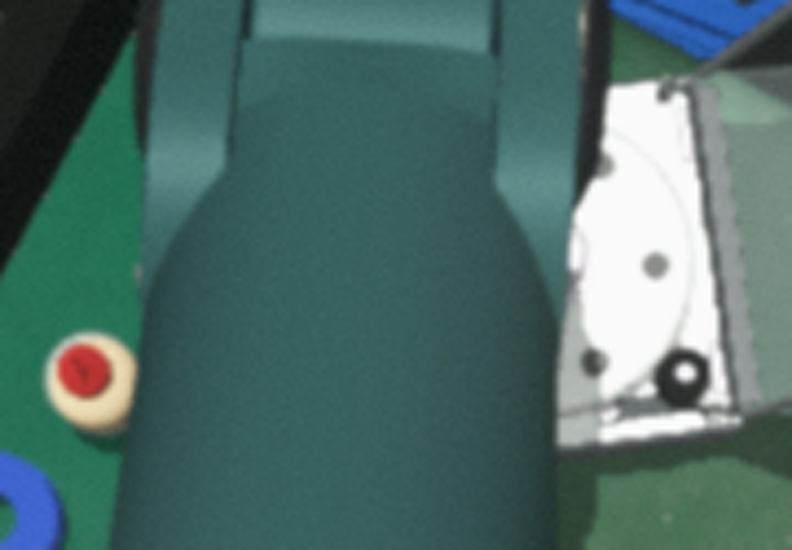

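Hood is open (right edge, x≈700+); the arm hides the clip from the top camera. Try wrist and scene cameras.

```bash
python3 - <<'E'
from h import *
w=eyes.grab_frame("wrist"); np.savez("w2.npz",**w)
b=cv2.imread("pics/s2.png")
cv2.imwrite("pics/ws2.png",np.hstack([cv2.resize(w["color"],(440,330)),cv2.resize(b,(360,330))]))
print(-w["R"].T@w["t"],w["R"][2],w["fx"])
P=pts(dict(np.load("scene1.npz"))); q=P[...,:2]-sp; X=q@ux;Y=q@uy
m=(P[...,2]>.13)&(P[...,2]<.6)&(X>.06)&(X<.2)&(abs(Y)<.1); print("hood top",P[m][:,2].max() if m.any() else None)
P=pts(dict(np.load("top1.npz"))); q=P[...,:2]-sp; X=q@ux;Y=q@uy
for lo,hi in((.2,.3),(.3,.4),(.4,.5),(.5,.6),(.6,.8)):
    m=(P[...,2]>lo)&(P[...,2]<hi)&(abs(Y)<.12)&(X<.2); 
    if m.any(): print(lo,m.sum(),X[m].min(),X[m].max())
E
```

```text
[ 0.56645595 -0.07942542  0.30712359] [ 0.03408755 -0.2997712  -0.95340194] 392.38879650709316
hood top 0.23057744793475723
0.2 15493 -0.5373827587509354 0.1661469943569398
0.3 2653 -0.49025918919922346 -0.4119386576127876
0.4 4262 -0.4907944373122896 -0.004259628807518535
0.5 13033 -0.4550511781715533 -0.00753858021191236
0.6 1747 -0.13598111960302395 -0.05785421520850321
```

View pics/ws2.png

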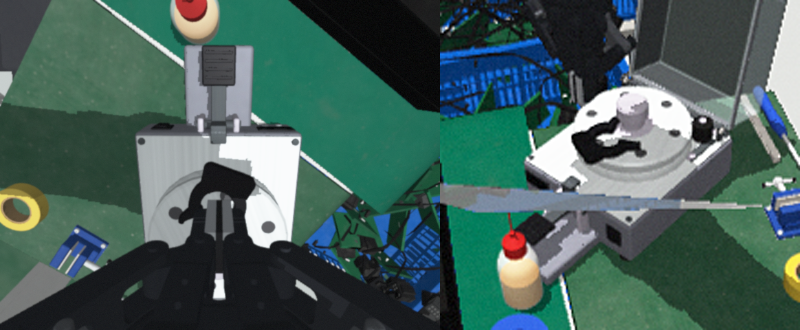

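Wrist view: hood open, lever clear, clip back edge facing the camera (205–253, 165–190), fingers hiding the spindle. Backing up for an unobstructed wrist view.

Emit:
move_arm:
  plan:
    - {"xyz":[-1,0,-4],"yaw":0}
    - {"xyz":[0,0,-3],"yaw":0}
    - {"xyz":[0,0,0],"yaw":0}
    - {"xyz":[0,0,0],"yaw":0}

```text
time: 5.8
tool_pos: [0.5681, -0.0874, 0.1743]
eef_rot: [-0.499, 1.57, -1.959]
wrist_force: [-0.9, 0.1, -0.2]
gripper_width: 0.0001
```

```bash
python3 - <<'E'
from h import *
goto(-.1,0,.1)
w=eyes.grab_frame("wrist"); np.savez("w3.npz",**w)
# rectify wheel-top plane z=0.1 to unit frame: 5 px/mm, x -90..30 horizontally, y +50..-50
Z=.1
def proj(p): c=w["R"]@p+w["t"]; return [w["fx"]*c[0]/c[2]+w["cx"],w["fy"]*c[1]/c[2]+w["cy"]]
q=[(-.09,.055),(.03,.055),(.03,-.055),(-.09,-.055)]
src=np.float32([proj(np.array([*(sp+x*ux+y*uy),Z])) for x,y in q]); print(src)
H=cv2.getPerspectiveTransform(src,np.float32([(0,0),(600,0),(600,550),(0,550)]))
o=cv2.warpPerspective(w["color"],H,(600,550)); cv2.imwrite("pics/r3.png",o)
E
```

```text
t 5.8 unit pos -0.1381 0.0042 [ 0.5681 -0.0874  0.1743] ty in unit deg 90.28 F [-0.9  0.1 -0.2] w 6.723958572723514e-05
shift cm [ 7.43 -0.44  3.8 ]
[[400.4038  322.82785]
 [388.9407  471.1892 ]
 [235.41252 470.62396]
 [224.15315 322.037  ]]
```

View pics/r3.png

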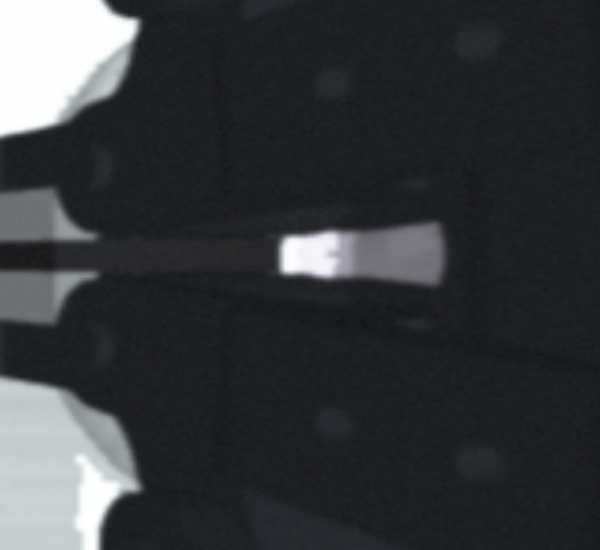

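Fingers block the wrist camera here. Rectify the scene image (unobstructed) and the initial top image to the clip's top plane instead.

```bash
cat >> h.py <<'E'
def rect(w,Z,S=400/.12):
    def proj(p): c=w["R"]@p+w["t"]; return [w["fx"]*c[0]/c[2]+w["cx"],w["fy"]*c[1]/c[2]+w["cy"]]
    q=[(-.09,.055),(.03,.055),(.03,-.055),(-.09,-.055)]
    src=np.float32([proj(np.array([*(sp+x*ux+y*uy),Z])) for x,y in q])
    n=(int(.12*S),int(.11*S))
    return cv2.warpPerspective(w["color"],cv2.getPerspectiveTransform(src,np.float32([(0,0),(n[0],0),n,(0,n[1])])),n,flags=cv2.INTER_CUBIC)
def un(u,v,S=400/.12): return np.array([-.09+u/S,.055-v/S])
E
python3 - <<'E'
from h import *
a=rect(dict(np.load("top0.npz")),.1); b=rect(dict(np.load("scene1.npz")),.1)
cv2.imwrite("pics/r4.png",np.hstack([a,b]))
E
```

```text
(no output)
```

View pics/r4.png

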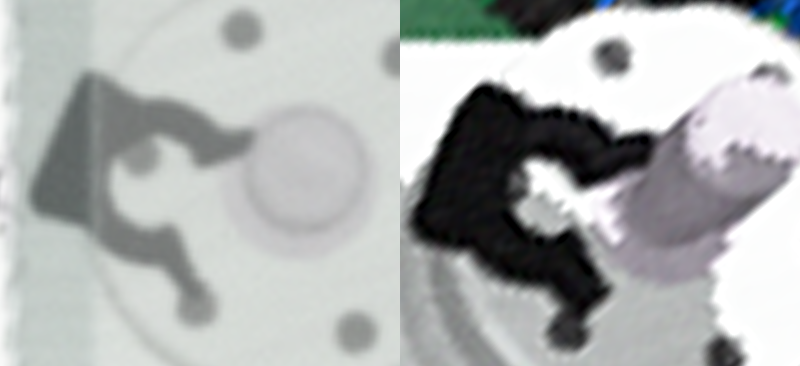

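Clip (left rectified picture, 3.33 px/mm): back edge (87,72)–(33,205), mouth tips (255,140)/(190,310), spindle at (300,183). So the back-edge middle is at unit (−72,+13.5) mm, the clip turned −22°. I will grasp the parallel block at its back, turn it +22° and push.

Emit:
move_arm:
  plan:
    - {"xyz":[0,0.3,3.5],"yaw":1}
    - {"xyz":[0,0,0],"yaw":1}
    - {"xyz":[0,0,0],"yaw":0.23}
    - {"xyz":[0,0,0],"yaw":0}
  grip: 0.22

```text
time: 6.35
tool_pos: [0.5749, -0.1212, 0.1742]
eef_rot: [-1.528, 1.571, 2.909]
wrist_force: [-0.6, -0.4, -0.9]
gripper_width: 0.0664
```

```bash
python3 -c "
from h import *
goto(-.0665,.0107,.105)"
```

```text
t 6.35 unit pos -0.1038 0.0074 [ 0.5749 -0.1212  0.1742] ty in unit deg 68.18 F [-0.6 -0.4 -0.9] w 0.06638439180410857
shift cm [6.92 1.69 3.34]
```

Emit:
move_arm:
  plan:
    - {"xyz":[2.0,1.7,3.3],"yaw":0}
    - {"xyz":[3,0,0],"yaw":0}
    - {"xyz":[1.9,0,0],"yaw":0}
    - {"xyz":[0,0,0],"yaw":0}

```text
time: 6.85
tool_pos: [0.5816, -0.1569, 0.1042]
eef_rot: [-1.697, 1.569, 2.739]
wrist_force: [-0.2, 1.3, -0.0]
gripper_width: 0.0669
```

```bash
python3 - <<'E'
from h import *
goto(-.0665,.0107,.095)
a=eyes.grab_frame("scene"); w=eyes.grab_frame("wrist")
cv2.imwrite("pics/g5.png",np.hstack([cv2.resize(a["color"][150:240,240:360],(480,360),interpolation=cv2.INTER_CUBIC),w["color"][120:480,180:480]]))
E
```

```text
t 6.85 unit pos -0.0676 0.0103 [ 0.5816 -0.1569  0.1042] ty in unit deg 68.13 F [-0.2  1.3 -0. ] w 0.06687552241899353
shift cm [0.92 0.08 0.08]
```

View pics/g5.png

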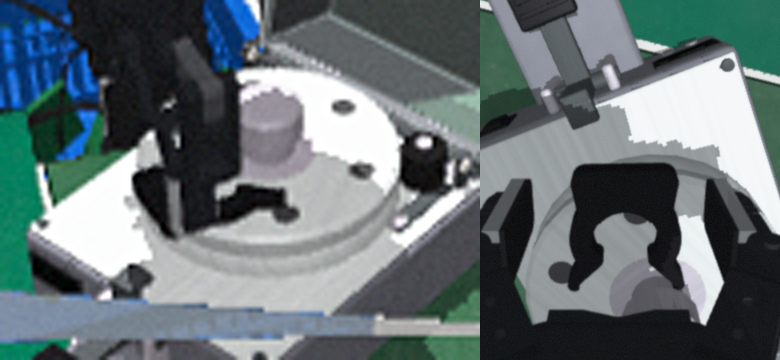

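The wrist view shows the clip block (573–678, 165–215) squarely between the open fingertips (533 and 706). Descend and close.

Emit:
move_arm:
  plan:
    - {"xyz":[0.6,0,0.1],"yaw":0}
    - {"xyz":[0.6,0,0],"yaw":0}
    - {"xyz":[0,0,0],"yaw":0}

```text
time: 7.32
tool_pos: [0.5817, -0.1585, 0.0929]
eef_rot: [-1.597, 1.57, 2.838]
wrist_force: [-0.2, -0.0, 0.7]
gripper_width: 0.0668
```

Emit:
move_arm:
  plan:
    - {"xyz":[0,0,0],"yaw":0}
    - {"xyz":[0,0,0],"yaw":0}
    - {"xyz":[0,0,0],"yaw":0}
    - {"xyz":[0,0,0],"yaw":0}
  grip: 0.7

```text
time: 7.82
tool_pos: [0.5827, -0.1585, 0.094]
eef_rot: [1.783, 1.569, -0.065]
wrist_force: [0.3, 0.4, 5.7]
gripper_width: 0.0394
```

```bash
python3 - <<'E'
from h import *
goto(-.0665,.0107,.095)
w=eyes.grab_frame("wrist")
cv2.imwrite("pics/g6.png",w["color"][120:480,180:480])
E
```

```text
t 7.825 unit pos -0.0659 0.0112 [ 0.5827 -0.1585  0.094 ] ty in unit deg 68.03 F [0.3 0.4 5.7] w 0.039397427717141296
shift cm [-0.1  -0.07 -0.04]
```

View pics/g6.png

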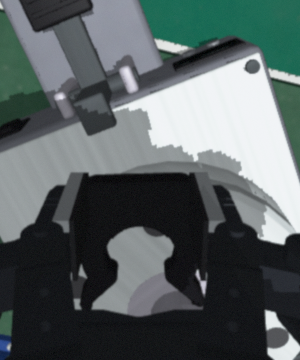

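Clip is gripped (39.4 mm opening), fingertips lightly touching the wheel. Raise 1 mm, back off onto the centre line and turn straight.

Emit:
move_arm:
  plan:
    - {"xyz":[-0.1,0,0],"yaw":0}
    - {"xyz":[0,-0.7,-0.2],"yaw":0}
    - {"xyz":[0,-0.7,-0.2],"yaw":0}
    - {"xyz":[0,0,0],"yaw":-0.7}
    - {"xyz":[0,0,0],"yaw":-0.7}

```text
time: 8.5
tool_pos: [0.5689, -0.1507, 0.0942]
eef_rot: [-1.33, 1.57, -2.93]
wrist_force: [1.2, -0.5, -0.8]
gripper_width: 0.0394
```

Emit:
move_arm:
  plan:
    - {"xyz":[0,0,0],"yaw":-0.7}
    - {"xyz":[0,0,0],"yaw":-0.1}
    - {"xyz":[0,0,0],"yaw":0}

```text
time: 8.88
tool_pos: [0.5693, -0.1509, 0.0942]
eef_rot: [-1.838, 1.57, 2.978]
wrist_force: [-0.7, 0.7, -1.0]
gripper_width: 0.0393
```

```bash
python3 - <<'E'
from h import *
goto(-.075,0,.0935)
w=eyes.grab_frame("wrist");a=eyes.grab_frame("scene"); np.savez("w7.npz",**w)
cv2.imwrite("pics/g7.png",np.hstack([cv2.resize(a["color"][150:240,240:360],(480,360),interpolation=cv2.INTER_CUBIC),w["color"][120:480,160:480]]))
E
```

```text
t 8.875 unit pos -0.0748 -0.0013 [ 0.5693 -0.1509  0.0942] ty in unit deg 89.87 F [-0.7  0.7 -1. ] w 0.039319007893078926
shift cm [ 0.07  0.13 -0.02]
```

View pics/g7.png

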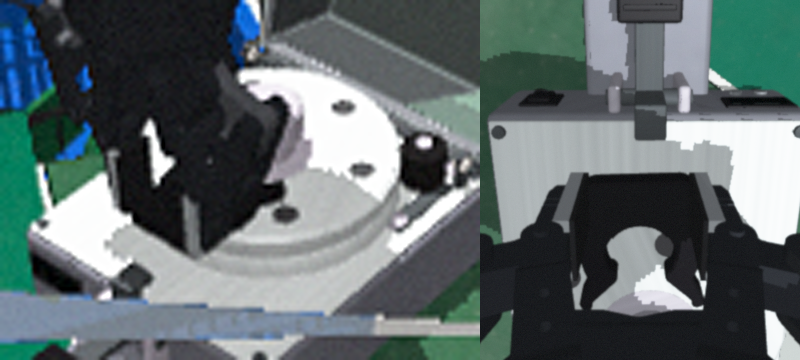

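Clip now points along the unit's x axis. Check lateral alignment from the wrist view numerically.

```bash
python3 - <<'E'
from h import *
w=dict(np.load("w7.npz"))
def U(u,v,h): p=ray(w,u,v,h)[:2]-sp; return (p@ux).round(4),(p@uy).round(4)
# crop->full: u-480+160, v+120
print("cx",w["cx"])
for n,u,v,h in [("paddle L",619,21,.055),("paddle R",684,21,.055),("lever L",636,90,.055),("lever R",665,90,.055),("caseL",499,132,.06),("caseR",798,132,.06),("clip L corner",580,175,.1),("clip R",697,175,.1),("mouthL",586,300,.1),("mouthR",698,300,.1)]: print(n,U(u-320,v+120,h))
c=w["color"][400:436,250:400].astype(int); 
for r in (415,420,425,428): 
    row=w["color"][r,270:385].astype(int); print(r,[tuple(x) for x in row[::7]])
E
```

```text
cx 318.42651442408663
paddle L (np.float64(-0.1396), np.float64(-0.0107))
paddle R (np.float64(-0.1395), np.float64(0.0187))
lever L (np.float64(-0.1075), np.float64(-0.0031))
lever R (np.float64(-0.1075), np.float64(0.0107))
caseL (np.float64(-0.0882), np.float64(-0.0689))
caseR (np.float64(-0.0879), np.float64(0.0746))
clip L corner (np.float64(-0.085), np.float64(-0.0245))
clip R (np.float64(-0.0849), np.float64(0.0205))
mouthL (np.float64(-0.0257), np.float64(-0.0247))
mouthR (np.float64(-0.0256), np.float64(0.0235))
415 [(np.int64(21), np.int64(19), np.int64(17)), (np.int64(25), np.int64(23), np.int64(26)), (np.int64(174), np.int64(173), np.int64(166)), (np.int64(168), np.int64(166), np.int64(160)), (np.int64(174), np.int64(172), np.int64(165)), (np.int64(160), np.int64(156), np.int64(153)), (np.int64(152), np.int64(141), np.int64(144)), (np.int64(232), np.int64(222), np.int64(224)), (np.int64(234), np.int64(225), np.int64(226)), (np.int64(236), np.int64(227), np.int64(229)), (np.int64(239), np.int64(230), np.int64(232)), (np.int64(236), np.int64(227), np.int64(229)), (np.int64(
[... 1909 characters left out ...]
int64(166), np.int64(164), np.int64(157)), (np.int64(152), np.int64(143), np.int64(144)), (np.int64(153), np.int64(144), np.int64(144)), (np.int64(152), np.int64(142), np.int64(144)), (np.int64(150), np.int64(142), np.int64(142)), (np.int64(148), np.int64(138), np.int64(139)), (np.int64(149), np.int64(139), np.int64(140)), (np.int64(149), np.int64(140), np.int64(142)), (np.int64(150), np.int64(139), np.int64(141)), (np.int64(213), np.int64(199), np.int64(200)), (np.int64(222), np.int64(210), np.int64(213)), (np.int64(220), np.int64(208), np.int64(208)), (np.int64(218), np.int64(205), np.int64(207)), (np.int64(229), np.int64(226), np.int64(222)), (np.int64(197), np.int64(195), np.int64(188))]
```

Purple hub disc on the wheel is centred about u≈331 versus the clip's 320: clip sits about 4–5 mm too far to −y (lever centre agrees). Shift and re-measure.

Emit:
move_arm:
  plan:
    - {"xyz":[0,0.25,0],"yaw":0}
    - {"xyz":[0,0.2,0],"yaw":0}
    - {"xyz":[0,0,0.5],"yaw":0}
    - {"xyz":[0,0,0],"yaw":0}

```text
time: 9.48
tool_pos: [0.5745, -0.1561, 0.0942]
eef_rot: [-0.888, 1.571, -2.354]
wrist_force: [-0.2, -0.0, -0.7]
gripper_width: 0.0392
```

```bash
cat > meas.py <<'E'
from h import *
goto(-.045,0.0038,.0935)
w=eyes.grab_frame("wrist"); np.savez("w8.npz",**w)
c=w["color"].astype(int); d=c[...,0]-c[...,1]
P=cv2.medianBlur(((d>=6)&(c[...,0]>120)).astype(np.uint8),5)
K=(c.max(2)<60)
for r in range(400,450,4):
    p=np.where(P[r,265:385])[0]+265; k=np.where(~K[r,240:400])[0]+240
    if len(p)>8: print(r,"purple",p.min(),p.max(),(p.min()+p.max())/2,"nonblack",k.min(),k.max())
cv2.imwrite("pics/g8.png",w["color"][240:480,160:480])
E
python3 meas.py
```

```text
t 9.475 unit pos -0.0691 0.0033 [ 0.5745 -0.1561  0.0942] ty in unit deg 89.96 F [-0.2 -0.  -0.7] w 0.03922934268282472
shift cm [0.07 0.05 2.41]
400 purple 315 324 319.5 nonblack 251 386
404 purple 298 342 320.0 nonblack 251 386
408 purple 289 350 319.5 nonblack 252 386
412 purple 285 355 320.0 nonblack 252 385
416 purple 280 359 319.5 nonblack 253 385
420 purple 276 363 319.5 nonblack 253 371
424 purple 274 365 319.5 nonblack 254 382
428 purple 275 366 320.5 nonblack 254 383
```

View pics/g8.png

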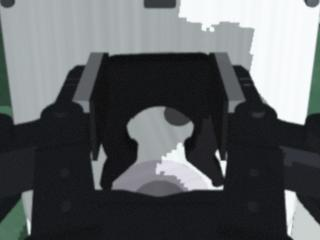

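Purple disc now at u=319.7, clip bore centre ≈321: aligned within 1 mm. Push.

Emit:
move_arm:
  plan:
    - {"xyz":[0,0,0.6],"yaw":0}
    - {"xyz":[0,0,0.6],"yaw":0}
    - {"xyz":[0,0,0.5],"yaw":0}
    - {"xyz":[0,0,0.4],"yaw":0}
    - {"xyz":[0,0,0],"yaw":0}

```text
time: 10.15
tool_pos: [0.5768, -0.1767, 0.0942]
eef_rot: [-1.405, 1.571, -2.87]
wrist_force: [0.2, -0.6, -0.8]
gripper_width: 0.0392
```

Emit:
move_arm:
  plan:
    - {"xyz":[0,0,0.4],"yaw":0}
    - {"xyz":[0,0,0.4],"yaw":0}
    - {"xyz":[0,0,0.3],"yaw":0}
    - {"xyz":[0,0,0],"yaw":0}

```text
time: 10.65
tool_pos: [0.578, -0.1871, 0.0942]
eef_rot: [-2.852, 1.57, 1.966]
wrist_force: [-0.5, 1.7, -1.2]
gripper_width: 0.0395
```

```bash
python3 meas.py
```

```text
t 10.65 unit pos -0.038 0.0035 [ 0.578  -0.1871  0.0942] ty in unit deg 90.02 F [-0.5  1.7 -1.2] w 0.03949716574412855
shift cm [ 0.07  0.03 -0.7 ]
408 purple 313 326 319.5 nonblack 276 363
412 purple 309 322 315.5 nonblack 274 368
416 purple 307 361 334.0 nonblack 268 374
420 purple 304 363 333.5 nonblack 263 378
424 purple 301 364 332.5 nonblack 261 379
428 purple 298 363 330.5 nonblack 256 383
```

Emit:
move_arm:
  plan:
    - {"xyz":[0,0,0.3],"yaw":0}
    - {"xyz":[0,0,0.3],"yaw":0}
    - {"xyz":[0,0,0],"yaw":0}

```text
time: 11.08
tool_pos: [0.5786, -0.1944, 0.0943]
eef_rot: [0.133, 1.57, -1.333]
wrist_force: [1.3, -3.6, -1.1]
gripper_width: 0.0392
```

Emit:
move_arm:
  plan:
    - {"xyz":[0,0,0.2],"yaw":0}
    - {"xyz":[0,0,0.2],"yaw":0}
    - {"xyz":[0,0,0],"yaw":0}

```text
time: 11.45
tool_pos: [0.579, -0.1977, 0.0942]
eef_rot: [-0.275, 1.57, -1.741]
wrist_force: [-0.3, -3.6, 0.5]
gripper_width: 0.0393
```

```bash
python3 - <<'E'
from h import *
goto(-.0274,.0038,.0935)
w=eyes.grab_frame("wrist"); a=eyes.grab_frame("scene")
cv2.imwrite("pics/g9.png",np.hstack([cv2.resize(a["color"][150:240,240:360],(480,360),interpolation=cv2.INTER_CUBIC),w["color"][120:480,160:480]]))
E
```

```text
t 11.45 unit pos -0.0272 0.0034 [ 0.579  -0.1977  0.0942] ty in unit deg 89.99 F [-0.3 -3.6  0.5] w 0.0392696258084155
shift cm [ 0.07  0.04 -0.02]
```

Force turned to a forward pull (jaws snapping in). Continue to the stop.

Emit:
move_arm:
  plan:
    - {"xyz":[0,0,0.1],"yaw":0}
    - {"xyz":[0,0,0.1],"yaw":0}
    - {"xyz":[0,0,0],"yaw":0}

```text
time: 11.92
tool_pos: [0.5792, -0.199, 0.0942]
eef_rot: [-2.869, 1.571, 1.949]
wrist_force: [-0.8, -0.2, -1.4]
gripper_width: 0.039
```

Emit:
move_arm:
  plan:
    - {"xyz":[0,0,0.1],"yaw":0}
    - {"xyz":[0,0,0.1],"yaw":0}
    - {"xyz":[0,0,0],"yaw":0}

```text
time: 12.3
tool_pos: [0.5794, -0.2, 0.0942]
eef_rot: [-2.793, 1.569, 2.026]
wrist_force: [-2.8, 6.1, 1.8]
gripper_width: 0.0392
```

Emit:
move_arm:
  plan:
    - {"xyz":[0,0,0.1],"yaw":0}
    - {"xyz":[0,0,0.1],"yaw":0}
    - {"xyz":[0,0,0],"yaw":0}

```text
time: 12.68
tool_pos: [0.5794, -0.2002, 0.0941]
eef_rot: [-2.802, 1.567, 2.018]
wrist_force: [-5.8, 14.7, 5.4]
gripper_width: 0.0391
```

Emit:
move_arm:
  plan:
    - {"xyz":[0,0,0],"yaw":0}
    - {"xyz":[0,0,0],"yaw":0}
    - {"xyz":[0,0,0],"yaw":0}
  grip: 0.25

```text
time: 13.05
tool_pos: [0.5797, -0.2035, 0.0943]
eef_rot: [0.526, 1.57, -0.939]
wrist_force: [0.2, -0.3, 0.1]
gripper_width: 0.0643
```

```bash
python3 - <<'E'
from h import *
goto(-.0274,.0038,.0935)
w=eyes.grab_frame("wrist"); a=eyes.grab_frame("scene")
cv2.imwrite("pics/g10.png",np.hstack([cv2.resize(a["color"][150:240,240:360],(480,360),interpolation=cv2.INTER_CUBIC),w["color"][120:480,160:480]]))
E
```

```text
t 13.05 unit pos -0.0214 0.0035 [ 0.5797 -0.2035  0.0943] ty in unit deg 89.99 F [ 0.2 -0.3  0.1] w 0.06426229729499783
shift cm [ 0.08  0.03 -0.6 ]
```

View pics/g10.png

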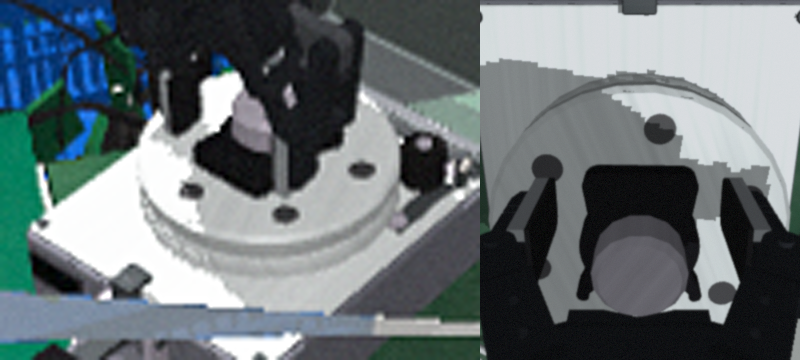

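Clip sits around the spindle, head centred over the bore (wrist picture, head at (638,265), jaw tips at (585,295)/(693,295)); it reached the stop at about 15 N. Retreat up and back, then check with the top camera.

Emit:
move_arm:
  plan:
    - {"xyz":[-2,0,0],"yaw":0}
    - {"xyz":[-4,0,0],"yaw":0}
    - {"xyz":[-5,0,-2],"yaw":0}
    - {"xyz":[-2,-4,-3],"yaw":0}
    - {"xyz":[0,-5,-3],"yaw":0}

```text
time: 13.78
tool_pos: [0.4818, -0.1322, 0.2269]
eef_rot: [1.198, 1.567, -0.267]
wrist_force: [-0.1, 0.3, 0.5]
gripper_width: 0.0641
```

Emit:
move_arm:
  plan:
    - {"xyz":[0,-5,-3],"yaw":0}
    - {"xyz":[0,-4,-3],"yaw":0}
    - {"xyz":[0,0,-4],"yaw":0}
    - {"xyz":[0,0,-5],"yaw":0}
    - {"xyz":[0,0,0],"yaw":0}

```text
time: 14.4
tool_pos: [0.3763, 0.0091, 0.2257]
eef_rot: [1.113, 1.569, -0.347]
wrist_force: [1.0, -0.8, 0.6]
gripper_width: 0.0648
```

```bash
python3 - <<'E'
from h import *
goto(-.0274,.0038,.0935)
t=eyes.grab_frame("top"); a=eyes.grab_frame("scene")
np.savez("top9.npz",**t)
cv2.imwrite("pics/e11.png",np.hstack([rect(t,.1),cv2.resize(a["color"][130:240,240:362],(406,366),interpolation=cv2.INTER_CUBIC)[:, :400]]))
P=pts(a); q=P[...,:2]-sp; X=q@ux; m=(X>.06)&(X<.16)&(abs(q@uy)<.1)&(P[...,2]<.4); print("hood top",P[m][:,2].max())
E
```

```text
t 14.4 unit pos -0.2544 -0.1763 [0.3763 0.0091 0.2257] ty in unit deg 90.28 F [ 1.  -0.8  0.6] w 0.06475803321109999
shift cm [13.28 17.88 22.77]
hood top 0.2298146831206451
```

Viewing limit reached; check numerically: clip mask against the spindle head in the top view.

```bash
python3 - <<'E'
from h import *
t=dict(np.load("top9.npz")); S=400/.12
r=rect(t,.1); g=r.max(2); m=cv2.morphologyEx((g<70).astype(np.uint8),cv2.MORPH_OPEN,np.ones((5,5)))
n,l,st,c=cv2.connectedComponentsWithStats(m)
for i in range(1,n):
    if st[i,4]>400:
        x,y,w,h,a=st[i]; print("blob mm x",((-.09+np.array([x,x+w])/S)*1e3).round(1),"y",((.055-np.array([y,y+h])/S)*1e3).round(1),"area mm2",round(a/S/S*1e6),"minrect",[np.round(v,1) for v in cv2.minAreaRect(np.argwhere(l==i)[:,::-1].astype(np.float32))])
h=cv2.cvtColor(rect(t,.1195),cv2.COLOR_BGR2GRAY)
cc=cv2.HoughCircles(cv2.medianBlur(h,5),cv2.HOUGH_GRADIENT,1.5,40,param1=80,param2=15,minRadius=54,maxRadius=66)
if cc is not None: print([((un(u,v)*1e3).round(1),round(R/S*1e3,1)) for u,v,R in cc[0][:4]])
E
```

```text
[(array([0.2, 1.7], dtype=float32), np.float32(17.6)), (array([-42.1, -28.5], dtype=float32), np.float32(19.0)), (array([  7.9, -33.4], dtype=float32), np.float32(19.0)), (array([-27.7,  -5.1], dtype=float32), np.float32(19.5))]
```

```bash
python3 - <<'E'
from h import *
t=dict(np.load("top9.npz")); S=400/.12
g=rect(t,.1).max(2)
for y in (.016,.0017,-.012,.026,-.023): print(y,g[int((.055-y)*S)][::7].tolist())
n,l,st,c=cv2.connectedComponentsWithStats((g<110).astype(np.uint8))
for i in range(1,n):
    if st[i,4]>300:
        x,y,w,h,a=st[i]; print("blob mm x",((-.09+np.array([x,x+w])/S)*1e3).round(1),"y",((.055-np.array([y,y+h])/S)*1e3).round(1),round(a/S/S*1e6),cv2.minAreaRect(np.argwhere(l==i)[:,::-1].astype(np.float32))[2])
E
```

```text
0.016 [249, 250, 250, 249, 250, 249, 249, 250, 249, 249, 249, 249, 245, 232, 235, 249, 249, 249, 248, 245, 244, 248, 249, 250, 250, 250, 249, 194, 103, 89, 89, 89, 89, 89, 89, 89, 107, 152, 207, 243, 248, 248, 248, 248, 248, 248, 249, 249, 246, 230, 177, 149, 212, 246, 249, 249, 250, 250]
0.0017 [233, 249, 249, 250, 249, 249, 249, 250, 250, 250, 250, 246, 233, 242, 249, 249, 249, 248, 242, 235, 232, 241, 248, 249, 250, 250, 248, 176, 95, 89, 89, 90, 91, 89, 93, 128, 202, 243, 248, 247, 245, 244, 243, 243, 246, 248, 248, 249, 249, 249, 247, 234, 229, 246, 249, 249, 250, 249]
-0.012 [238, 249, 249, 249, 249, 249, 249, 250, 250, 249, 250, 245, 208, 231, 247, 249, 249, 250, 249, 250, 250, 249, 250, 250, 249, 250, 249, 173, 95, 91, 90, 91, 91, 90, 91, 93, 91, 86, 83, 109, 133, 155, 172, 186, 181, 172, 163, 136, 110, 93, 134, 211, 245, 249, 249, 250, 250, 249]
0.026 [249, 249, 249, 249, 249, 249, 249, 249, 249, 249, 249, 250, 249, 249, 244, 240, 246, 249, 250, 249, 250, 249, 250, 250, 250, 250, 250, 249, 250, 244, 234, 238, 246, 250, 252, 251, 250, 249, 245, 244, 228, 204, 184, 173, 174, 176, 196, 227, 242, 248, 238, 220, 178, 129, 119, 120, 184, 240]
-0.023 [249, 249, 249, 250, 249, 250, 249, 250, 250, 250, 249, 250, 247, 213, 210, 241, 248, 249, 250, 250, 249, 249, 250, 249, 250, 250, 249, 249, 250, 235, 217, 227, 240, 237, 237, 246, 251, 247, 219, 178, 153, 134, 120, 115, 118, 118, 140, 176, 198, 208, 173, 119, 86, 78, 80, 108, 201, 251]
blob mm x [11.4 25.8] y [25.9 17.2] 59 70.01689147949219
blob mm x [-31.8  25.8] y [ 22.6 -25.4] 1009 5.472711086273193
```

Clip spans x ≈ −33…+26 mm, y ±26 mm about the spindle (0.2, 1.7), back edge square, jaws at their closed width; hood top still at z ≈ 0.23. Hand in.

```bash
python3 -c "
from h import *
s=status.sense(); print(s['time'],s['wrist_force']); print(hand_in())"
```

```text
14.5 [ 0.00256471 -0.47480578  0.41833876]
the job is handed in; nothing more can be done
None
```

I pressed the release lever and the hood sprang fully open without being touched. I then pushed the clip onto the spindle until it hit its stop, and handed the job in at 14.5 s.

- **How the clip went on:** I gripped it by its back block and turned it about 22° to straight. The wrist view showed it roughly 4–5 mm off the spindle line sideways, so I corrected that. I then pushed until the force first pulled forward as the jaws snapped in, then rose to about 15 N at the stop. After that I released it and backed off.
- **Final top view, measured:** The clip runs from x ≈ −33 to +26 mm. Home would be −34 to +27 mm. Its back edge is square and the overall width is about 52 mm, which fits closed jaws. The spindle head measured at (0.2, 1.7) mm in the same view. That leaves the bore within about 1.5 mm of the axis.
- **Hood and bystanders:** The hood top is still at z ≈ 0.23 m, so it stands open. The arm is clear of everything. I never came near the spool, bottle or tape with contact, but I did not re-measure their positions at the end.
- **Disagreements between checks:** The top and wrist cameras differed by about 3–4 mm sideways, and I trusted the wrist view of clip against hub. I had reached the picture limit, so the last check was by numbers only. My first threshold for the clip mask was too dark and found nothing, so I raised it.

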